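# Clamp a ring mandrel at the beading bench and keep it gripped

## Task

Take the stepped ring mandrel out of the wooden stand, stand it thick end down in the round socket of the bench clamp and let go of it. Then pump the clamp's trigger, moving the jaw only by the trigger, until the sprung pad meets the mandrel and is pressed in about half of its spring travel, never all the way in. Finish while still holding the trigger squeezed like that, with the mandrel upright and gripped, and leave the other things where they are.

Things in the scene. Friction and masses are not known exactly. Their poses are not given: they have to be found in the camera images.
- mandrel: The stepped ring mandrel: a turned wooden rod 135 mm long, about 60 g, in three steps: 20 mm diameter for the lowest 75 mm, 17 mm up to 103 mm, 14 mm for the top 32 mm. Origin at the centre of its thick foot, z along it. It starts upright in one of the three holes of the stand (which one varies); its neighbours in the stand are as stout at the foot but are not stepped.
- stand: Dark wooden block 60 x 170 x 40 mm (x, y, z), fixed, with a row of three round holes 24 mm wide and 30 mm deep along its y axis, 52 mm apart, the middle one in the block's centre. Origin at the centre of the underside, z up. The fixed table-top is at z = 0.
- clamp: The bench clamp, screwed to the table: steel base plate 90 x 315 x 8 mm, long along its y. Its sliding jaw on a toothed bar advances along the clamp's +y to a fixed wooden jaw. Origin on the table, z up; along y: trigger pivot at -110 mm (20 mm up), handle -78 mm, sliding jaw, socket +100 mm, fixed jaw (85 mm high, its face 13 mm beyond the socket's axis).
- handle (a point): Centre of the clamp's fixed upright black handle, 112 mm above the table: 50 mm wide across the clamp's x, 14 mm thick, reaching 96 to 128 mm up. The trigger is squeezed towards it.
- socket (a point): The middle of the floor of the clamp's round socket, 10 mm above the table: the mandrel's foot centre belongs here. Bore 25 mm wide (22 mm deep plus a 2 mm chamfer at the mouth), in a wooden block whose top is 34 mm above the table.
- trigger (a joint): The trigger lever's angle, rad: 0 at rest (leaning 0.14 back to the clamp's -y), grows as it is pushed or squeezed towards the handle (+y), to a stop at 0.28. A spring returns it (2 to 3 N at the grip). A pawl on it drives the toothed bar: the jaw moves about 0.55 mm per mm of the grip, after up to 6 mm of idle pawl travel; a full pull is 15 mm of pawl travel.
- jaw_head (a point): Centre of the front face of the sliding jaw's steel head (40 wide, 42 mm high), 55 mm above the table. Teeth on its bar are 6 mm apart; the first full pump advances it 9 to 15 mm, later ones 12. On the return it stays by 3 N of friction but has no lock: when pressing it backs off until 3 N are left, so a grip lasts only while the trigger is held.
- trigger_tip (a point): Middle of the rear face (to the clamp's -y) of the trigger's black grip, where it is pushed: a plate 44 mm wide across x, 42 mm high, 10 mm thick, its middle 90 mm from the pivot (about 109 mm above the table). Free space behind and beside it, but the bar's teeth below reach 62 mm up. At rest this face is 57 mm from the front (+y) face of the fixed handle.
- jaw (a joint): How far the sliding jaw has been driven forward along the clamp's +y, m (0 to 0.060). Starts anywhere between 0 and 0.018, the pad then 12 to 30 mm short of a centred mandrel.
- pad (a joint): How far the sprung pad is pressed into the jaw, m: 0 free, 0.016 fully in. Spring 1.5 N per mm.
- pad_face (a point): Centre of the front face of the pad, a wooden plate 32 mm wide and 28 mm high on a coil-sprung steel pin in front of the sliding jaw; 56 mm above the table; presses the mandrel's thick part against the fixed jaw.
- plain_rod: Bystander: plain wooden rod, 20 mm across, 105 mm long, upright in the stand. Origin at its foot.
- knob_rod: Bystander: wooden rod 122 mm long with a round knob on top, foot 20 mm across, upright in the stand. Origin at its foot.
- jar: Bystander: small glass jar, 48 mm across, 62 mm high. Origin under its centre.
- spool: Bystander: black thread spool, 40 mm across, 40 mm high. Origin under its centre.
- pliers: Bystander: black-handled pliers lying flat, 130 mm long, 14 mm high. Origin near the joint, underside.
- dish: Bystander: white bead dish, 72 mm across, 22 mm high. Origin under its centre.
- bead_tube: Bystander: clear bead tube lying flat, 22 mm across, 70 mm long. Origin at its underside.
There are look-alikes about, which are no part of the job. Leave any green look-alike of the mandrel alone.

How it is judged:
By the outcome, as a careful person would: the job done as asked, in the order asked, and still so for the second after the job is handed in, while the arm keeps its last pose, push and grip.
It also fails if it takes over 72 s, if anything falls off the work surface, if the arm or the gripper's body presses on something with over 40 N, if the wrist force passes 120 N, or if a joint passes its speed limit or range.

## Robot

A 6-joint arm with a two-finger parallel gripper is mounted at the origin on the work surface. World frame = base frame: x ahead of the robot, y to its left, z up, the work surface at z = 0. Lengths are in m, angles in rad, forces in N, time in s.
With the tool pointing down it reaches from about 0.3 to 0.775 m from the base axis. Payload 14.6 kg.
Tool frame: the origin (TCP) lies between the finger pads; the fingertips stand 14 mm ahead of it and the grasp point (between the pads) lies 5 mm behind it (robot.tip_extent is the distance from the TCP to the fingertips, in m); z points along the fingers, y is the line along which they close (so a half turn about z gives the same grasp; the last joint's range is limited). The gripper opens to 85 mm and grips with 20 to 120 N. Pads are 22 mm wide; open, the fingers measure 114 mm over their backs; the gripper's body (76 mm by 85 mm) begins 54 mm behind the grasp point. The pads swing forward as they close: fully open they stand 13 mm farther back than shut.
Start: joints at [-1.333, 0.3, 1.521, -0, 1.321, -0.067], TCP at [0.165, -0.525, 0.245] pointing down, gripper open.
Joint ranges: [-3.03, 3.03], [-0.79, 2.21], [0.23, 2.52], [-1.04, 4.18], [0, 3.07], [-2.55, 2.55]. Speed limits (rad/s): [2.22, 2.22, 2.57, 3.14, 3.14, 3.14].

## Interface

Orientations are given as a rotation vector (axis times angle).
In Python, from bench import telemetry, get_image, order, robot gives the robot as it stands. The module is installed in compiled form; this text tells all that it offers.
- The arm moves only by the tool play_rows, never from a script. Its arguments are lists of equal length, an entry for each row: "jaw": the closure, from -1 (fully open) to 1 (shut), so that 0 is half open; "dp": the shift along the tool's x, y, z in m, a list of three; "yaw": the turn about the tool's z in degrees. In form: {"jaw": [jaw, ...], "dp": [[tx, ty, tz], ...], "yaw": [yaw, ...]}. A call has 1 to 12 rows; each row is the pose to reach, as a shift and turn from the pose commanded when the call began, along the tool's axes at that moment; what a row does not reach only later rows make up. A row lasts 1/12 s, in which the tool goes at most 41.7 mm and 7.16 degrees, less where a joint would pass 70% of its speed; a pose out of reach is approached as far as the arm can. A call with a gripper value outside its range is refused whole. The fingers move at their own pace and stop on an object; "newtons" is the grip in N (left out, the last holds). Time passes only in rows, so rows that repeat a pose let the fingers close. It gives the time, the measured TCP pose, the force, the opening and the grip force at its end, in the units of the state.
- telemetry.sense(): the state, without advancing time (a new reading comes with each control period).
- get_image(name): name is "scene" or "top" or "wrist"; returns a dict with "frame" (480x640x3 uint8, blue, green, red), "fx", "fy", "cx", "cy" (pixels), "k1" (the pictures are not rectified: a ray, as slopes to the right and down, at radius r is drawn at 1 + k1 r^2 times it, then the intrinsics apply), "world_to_cam" (4x4, takes a point from world to camera coordinates). Camera axes: x right, y down, z forward; pixel columns grow to the right and rows downward; lengths in m; the calibration is good to about 2 mm. A picture is of the moment at which its call begins. There is no depth.
- order.job_done(): hands the job in; it is judged then, once.
The state is a dict: "clock": time; "joint_positions": joint angles; "joint_velocities": joint speeds; "tau": joint torques, N m; "tcp_pos": TCP position; "ee_rot": TCP orientation; "force": force on the tool from outside, world axes, zero at the start; "wrist_torque": the same for the moment, N m; "finger_gap": finger opening in m; "finger_force": force on a finger pad.
Only numpy, scipy, OpenCV 4.12 (cv2) and the standard library are available. Lean on these libraries where they do the work, as an engineer would, in place of code of your own. Each camera call takes 0.05 s, during which the arm holds its last target. There are 200 camera calls.

## Working session

There is one attempt and no reset: what is moved stays moved. The work goes in short steps, Python scripts to look and compute and a tool call to move; the robot and the scene stay as the last step left them, time stands still between calls to the robot, and variables do not carry over. Pictures are saved under pics/ and viewed, at most 10 in all, crops included, and the job is handed in when it is done.

Besides the shell and the picture viewer there is one more tool, called after "Call:" in YAML: its name, and indented under it one key for each argument. play_rows: Moves the arm, as the interface text tells. Its arguments: {"type":"object","properties":{"jaw":{"type":"array","items":{"type":"number"}},"dp":{"type":"array","items":{"type":"array","items":{"type":"number"}}},"yaw":{"type":"array","items":{"type":"number"}},"newtons":{"type":"number"}},"required":["jaw","dp","yaw"]}

```bash
mkdir -p pics
cat > h.py <<'E'
import numpy as np, cv2
from bench import telemetry, get_image, order, robot
def grab(name,fn):
    d=get_image(name); cv2.imwrite('pics/'+fn,d['frame']); np.save('pics/'+fn+'.npy',d,allow_pickle=True); return d
def load(fn): return np.load('pics/'+fn+'.npy',allow_pickle=True).item()
def ray(d,u,v):
    x=(u-d['cx'])/d['fx'];y=(v-d['cy'])/d['fy'];r=np.hypot(x,y);q=r
    for _ in range(20): q=r/(1+d['k1']*q*q)
    s=q/r if r>0 else 1
    T=np.array(d['world_to_cam']);R=T[:3,:3];o=-R.T@T[:3,3]
    return o,R.T@np.array([x*s,y*s,1])
def onz(d,u,v,z):
    o,k=ray(d,u,v); return o+k*(z-o[2])/k[2]
def proj(d,p):
    T=np.array(d['world_to_cam']);c=T[:3,:3]@np.array(p)+T[:3,3];x,y=c[:2]/c[2];s=1+d['k1']*(x*x+y*y)
    return np.array([d['cx']+d['fx']*x*s,d['cy']+d['fy']*y*s])
def tri(a,b):
    (o1,k1),(o2,k2)=a,b
    A=np.stack([k1,-k2],1);t=np.linalg.lstsq(A,o2-o1,rcond=None)[0]
    p,q=o1+k1*t[0],o2+k2*t[1]; return (p+q)/2,np.linalg.norm(p-q)
E
python3 - <<'E'
from h import *
for n in ("scene","top"):
    d=grab(n,n+"0.png"); print(n,d['k1'],d['fx'],onz(d,320,240,0),ray(d,320,240)[0])
print(telemetry.sense())
E
```

```text
scene -0.0946062313423063 580.464513895445 [0.49181751 0.00157928 0.        ] [1.11583017 0.5582559  0.82772529]
top -0.09842505919983277 605.5752790832738 [0.56067798 0.05502532 0.        ] [0.47006337 0.06980732 1.21618841]
{'clock': 0.1, 'joint_positions': array([-1.33257842e+00,  3.00422656e-01,  1.52153623e+00, -1.66469193e-05,
        1.32069199e+00, -6.65969878e-02]), 'joint_velocities': array([-0.00061827, -0.00278606, -0.00191604,  0.00087567, -0.00051974,
       -0.00060457]), 'tau': array([ 9.68049790e-04, -5.44377601e+01, -3.62369013e+01, -4.85014959e-05,
        3.03957975e-03, -1.66016099e-05]), 'tcp_pos': array([ 0.16501216, -0.52445355,  0.24476685]), 'ee_rot': array([-3.10413500e+00, -4.76797212e-01,  1.67645510e-04]), 'force': array([-0.59947785,  0.23495172,  0.2671774 ]), 'wrist_torque': array([-0.03849781, -0.02101955,  0.04815929]), 'finger_force': 0.0, 'finger_gap': 0.08522289207733405}
```

View pics/scene0.png

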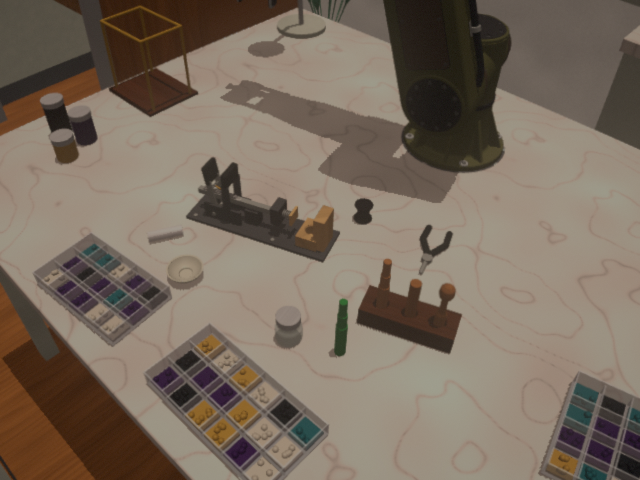

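View pics/top0.png

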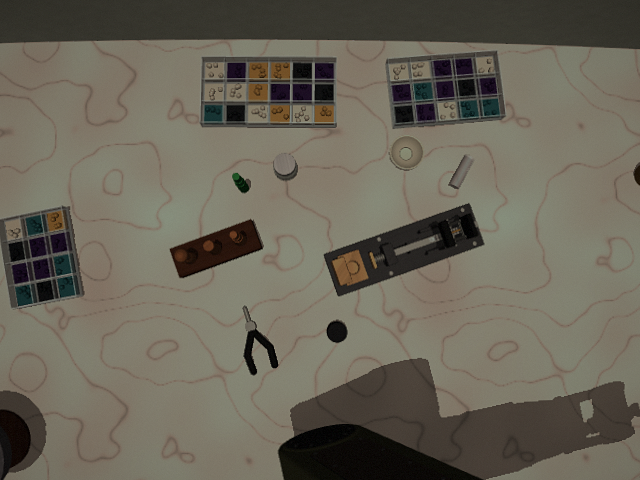

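The mandrel stands in the stand hole nearest the clamp: top end at about (386,262) in scene and (236,236) in top. The clamp runs from its wooden jaw at about (350,265) to its trigger at about (465,215) in top. A green look-alike is at (240,182).

Run:
```python
from h import *
d=load('top0.png');f=d['frame']
hsv=cv2.cvtColor(f,cv2.COLOR_BGR2HSV)
# stand
def rect(m,roi,z,nm):
    mm=np.zeros_like(m);x0,y0,x1,y1=roi;mm[y0:y1,x0:x1]=m[y0:y1,x0:x1]
    mm=cv2.morphologyEx(mm,cv2.MORPH_CLOSE,np.ones((5,5)))
    c=max(cv2.findContours(mm,0,2)[0],key=cv2.contourArea)
    r=cv2.minAreaRect(c);b=cv2.boxPoints(r);w=np.array([onz(d,*p,z)[:2] for p in b])
    print(nm,r,b.round(1).tolist());print(w.round(4).tolist(),w.mean(0),[np.linalg.norm(w[i]-w[i-1]).round(4) for i in range(4)])
    e=[w[(i+1)%4]-w[i] for i in range(4)];l=max(e,key=np.linalg.norm);print('long dir deg',np.degrees(np.arctan2(l[1],l[0])))
val=hsv[...,2]
print(f[250,185],f[290,345],f[236,236],f[262,337], f[300,300])
dark=((val<110)*255).astype(np.uint8)
rect(dark,(160,210,275,285),0.04,'stand')
rect(dark,(315,195,495,305),0.008,'clamp')
for sc,(x0,y0,x1,y1) in {'top':(160,195,500,310)}.items():
    pass
a=cv2.resize(f[195:305,315:495],None,fx=4.4,fy=4.4,interpolation=cv2.INTER_CUBIC)[:, :800]
s=load('scene0.png')['frame']
b=cv2.resize(s[150:265,180:345],None,fx=4.4,fy=4.4,interpolation=cv2.INTER_CUBIC)
b=cv2.resize(b,(500,348));
g=cv2.resize(s[245:355,350:470],(300,275))
out=np.zeros((600,800,3),np.uint8);a2=cv2.resize(a,(400,244))
out[:348,:500]=b;out[:275,500:]=g;out[350:594,:400]=a2
st=cv2.resize(f[210:285,160:275],(400,261));out[339:600,400:]=st
out=np.clip(out.astype(float)*1.5,0,255).astype(np.uint8)
cv2.imwrite('pics/c1.png',out)
```

```text
[10 20 35] [33 37 38] [19 36 68] [ 61 100 130] [112 128 133]
stand ((216.2950439453125, 248.40394592285156), (33.37335205078125, 90.31613159179688), 70.11483764648438) [[168.1999969482422, 248.10000610351562], [253.10000610351562, 217.39999389648438], [264.3999938964844, 248.6999969482422], [179.5, 279.5]]
[[0.5398, 0.352], [0.6011, 0.1865], [0.5399, 0.1635], [0.4788, 0.3284]] [0.53989517 0.25759351] [np.float64(0.0654), np.float64(0.1765), np.float64(0.0654), np.float64(0.1758)]
long dir deg -69.67714497393597
clamp ((403.5411376953125, 249.11712646484375), (46.037742614746094, 156.1906280517578), 70.66519165039062) [[322.20001220703125, 253.3000030517578], [469.6000061035156, 201.5], [484.8999938964844, 245.0], [337.5, 296.70001220703125]]
[[0.5336, 0.0505], [0.6406, -0.2477], [0.5525, -0.278], [0.4472, 0.0196]] [ 0.54346053 -0.1139211 ] [np.float64(0.0918), np.float64(0.3169), np.float64(0.0931), np.float64(0.3158)]
long dir deg -70.2610564213759
```

View pics/c1.png

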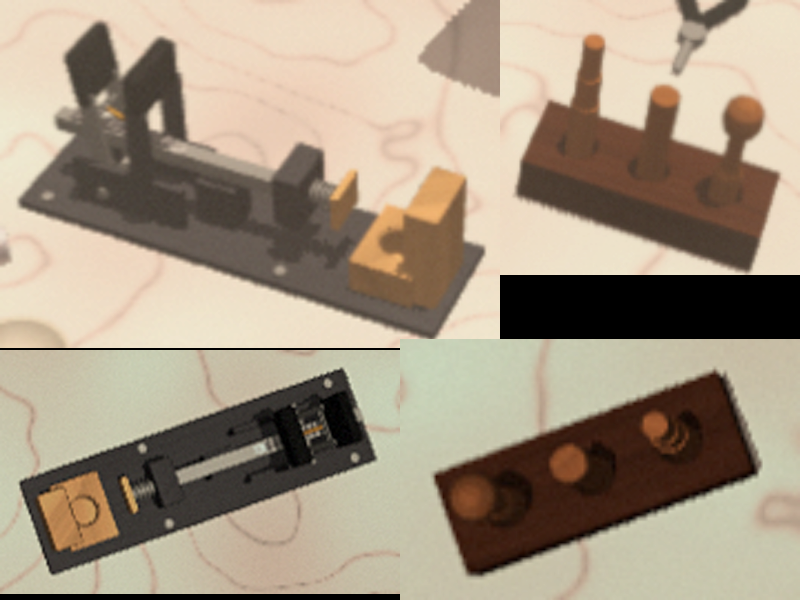

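The crop shows the mandrel top in top view at about (233,235), the bore at about (353,267), and the pad and jaw at about (372,262). The clamp's long axis lies nearly parallel to the stand's.

Run:
```python
from h import *
d=load('top0.png');s=load('scene0.png')
# mandrel top: scene crop (594,43)-> scene px
us=(350+(594-500)*120/300, 245+43*110/275)
ut=(160+255*115/400,210+(425-339)*75/261)
print('mandrel top',us,ut,onz(d,*ut,.145),onz(s,*us,.145),tri(ray(d,*ut),ray(s,*us)))
a=np.radians(109.9);yc=np.array([np.cos(a),np.sin(a)])
so=onz(d,315+85*.45,195+160/2.218,.034);print('socket top',so)
so2=onz(s,180+(393-0)*165/500,150+240*115/348,.034);print('socket scene',so2)
print('clamp centre +100', np.array([.5435,-.1139])+.1*yc)
print('stand hole',np.array([.5399,.2576])-.052*yc)
q=np.array([.5435,-.1139])
for nm,yy,z in(('trig',-.110-.09*np.sin(.14),.109),('handle',-.078,.128)):
    print(nm,q+yc*yy)
# edge-based bore
f=d['frame'][250:285,330:372];print((f.mean(2)[8:28,10:36]).astype(int))
```

```text
mandrel top (387.6, 262.2) (233.3125, 234.71264367816093) [0.55818858 0.21078688 0.145     ] [0.56284228 0.21248257 0.145     ] (array([0.55892568, 0.21081233, 0.1406788 ]), np.float64(0.00132542429701916))
socket top [ 0.50545729 -0.00987691  0.034     ]
socket scene [ 0.50952477 -0.01071203  0.034     ]
clamp centre +100 [ 0.50946204 -0.01987119]
stand hole [0.55759974 0.20870502]
trig [ 0.58521654 -0.22914066]
handle [ 0.5700496  -0.18724247]
[[ 86  95  96  93  67  93  92  94  94  91  88  82  83  84  84  88  85  88
   89  91  92  78  35  34  35  35]
 [100  96  96  94  80  96  94  95  94  94  83  82  80  81  83  87  89  90
   89  90  94  92  39  34  35  34]
 [ 98  96  96  93  81  77  98  94  94  88  71  69  65  66  70  71  88  89
   90  90  92  90  53  35  35  37]
 [ 94  96  91  87  83  54  95  96  85  66  66  65  65  61  48  43  72  77
   91  91  90  94  78  32  35  36]
 [ 96  96  92  87  86  72  95  86  79  71  83  86  87  85  73  55  48  59
   88  94  92  96  94  48  36  35]
 [ 96  92  87  86  86  84  74  78  84  91  90  91  96  97  97  89  70  37
   77  88  93  93  91  54  34  
[... 830 characters left out ...]
97  95  59
   63  82  94  93  96  95  95  94]
 [ 85  87  88  90  91  89  88  89  83  57  75  92  95  97  92  68  69  54
   78  92  92  92  93  95  95  97]
 [ 86  87  90  92  90  89  87  90  92  62  55  76  74  74  70  45  60  77
   86  92  92  92  94  92  94  96]
 [ 86  90  90  89  87  88  90  95  90  76  56  70  62  63  64  76  81  90
   89  90  91  93  92  96  94  97]
 [ 86  90  91  89  89  89  90  93  86  78  50  85  83  84  83  87  85  85
   90  91  92  94  91  93  95  96]
 [ 91  91  91  88  88  92  91  88  86  85  66  90  90  89  91  87  85  88
   89  89  90  95  93  94  95  94]
 [ 92  92  88  88  90  93  90  87  86  82  79  71  89  89  89  88  87  86
   88  88  91  93  94  94  95  95]]
```

Call:
play_rows:
  jaw: [-1,-1,-1,-1,-1,-1,-1,-1,-1,-1,-1,-1]
  dp:
    - [0.025,-0.024,-0.002]
    - [0.05,-0.048,-0.005]
    - [0.075,-0.073,-0.007]
    - [0.1,-0.097,-0.009]
    - [0.124,-0.121,-0.011]
    - [0.149,-0.145,-0.014]
    - [0.174,-0.17,-0.016]
    - [0.199,-0.194,-0.018]
    - [0.224,-0.218,-0.02]
    - [0.248,-0.242,-0.023]
    - [0.273,-0.267,-0.025]
    - [0.298,-0.291,-0.028]
  yaw: [-4,-8,-12,-15,-19,-23,-27,-31,-35,-38,-42,-46]

```text
clock: 1.1
tcp_pos: [0.3622, -0.1559, 0.2733]
ee_rot: [-2.669, -1.656, 0.0]
force: [0.9, -0.5, -1.4]
finger_gap: 0.0855
finger_force: 0.0
```

Call:
play_rows:
  jaw: [-1,-1,-1,-1,-1,-1,-1,-1,-1,-1,-1,-1]
  dp:
    - [0.035,0.001,-0.002]
    - [0.069,0.002,-0.005]
    - [0.104,0.003,-0.007]
    - [0.139,0.004,-0.009]
    - [0.173,0.005,-0.011]
    - [0.208,0.007,-0.014]
    - [0.243,0.008,-0.016]
    - [0.277,0.009,-0.018]
    - [0.312,0.01,-0.02]
    - [0.347,0.011,-0.023]
    - [0.381,0.012,-0.025]
    - [0.416,0.013,-0.027]
  yaw: [-4,-8,-12,-15,-19,-23,-27,-31,-35,-38,-42,-46]

```text
clock: 2.1
tcp_pos: [0.5599, 0.2104, 0.3]
ee_rot: [-1.809, -2.568, 0.001]
force: [1.0, -0.9, 0.8]
finger_gap: 0.0853
finger_force: 0.0
```

Run:
```python
from h import *
from scipy.spatial.transform import Rotation as Ro
d=grab('wrist','w1.png');t=telemetry.sense();print(t['tcp_pos'],t['ee_rot'])
R=Ro.from_rotvec(t['ee_rot']).as_matrix()
o,k=ray(d,320,240);print('cam in tool',R.T@(o-t['tcp_pos']),'axis',R.T@k,d['fx'],d['k1'],'px tcp',proj(d,t['tcp_pos']))
for p in ([.559,.211,.145],[.559,.211,.04]): print(proj(d,p))
```

```text
[0.56128206 0.21466851 0.29926405] [-1.79862886e+00 -2.57422352e+00 -2.20744642e-04]
cam in tool [ 0.08083007 -0.00257091 -0.12940004] axis [-0.32709869  0.01026449  0.9450336 ] 356.0652874836219 -0.008351832677956828 px tcp [323.13178657 321.46857023]
[315.32414772 223.49651852]
[315.39720535 196.77048709]
```

View pics/w1.png

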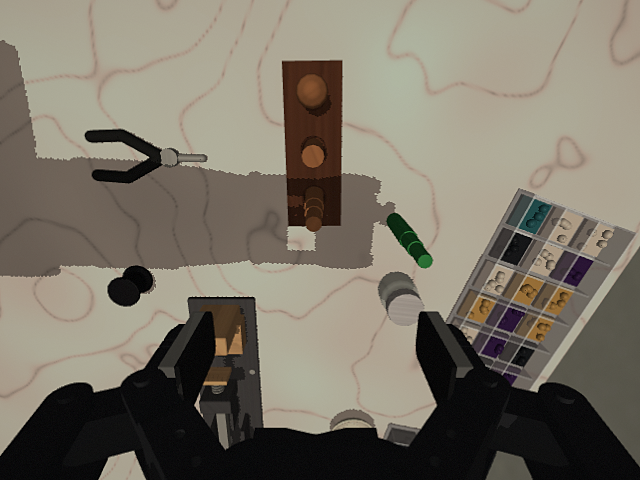

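The mandrel top is at (314,223), within about a pixel of the prediction, so the estimate holds. I'm descending part-way first.

Call:
play_rows:
  jaw: [-1,-1,-1,-1,-1,-1,-1]
  dp:
    - [0,0,0.025]
    - [0,0,0.05]
    - [0,0,0.075]
    - [0,0,0.1]
    - [0,0,0.1]
    - [0,0,0.1]
    - [0,0,0.1]
  yaw: [0,0,0,0,0,0,0]

```text
clock: 2.73
tcp_pos: [0.56, 0.2088, 0.2019]
ee_rot: [1.814, 2.564, 0.002]
force: [0.1, 0.3, 0.4]
finger_gap: 0.0859
finger_force: 0.0
```

Run:
```python
from h import *
from scipy.spatial.transform import Rotation as Ro
d=grab('wrist','w2.png');t=telemetry.sense();print(t['tcp_pos'],t['ee_rot'])
f=d['frame'].astype(int);p=proj(d,[.559,.211,.145]);print(p)
x,y=p.astype(int);
m=((f[...,2]-f[...,0]>45)&(f[...,2]>90)).astype(np.uint8)*255
n,l,s,c=cv2.connectedComponentsWithStats(m)
for i in range(1,n):
    if s[i,4]>40: print(s[i],c[i],onz(d,*c[i],.145))
cv2.imwrite('pics/w2c.png',cv2.resize(d['frame'][y-110:y+120,x-130:x+150],None,fx=2,fy=2))
```

```text
[0.56008797 0.20890662 0.20223917] [1.81317199 2.56361717 0.00321599]
[315.66519937 269.70482107]
[ 288   50   42   46 1487] [308.23537323  72.13584398] [0.5216448  0.30616991 0.145     ]
[295 154  33  33 812] [311.16256158 170.06157635] [0.53813532 0.26309013 0.145     ]
[566 316  34  32 526] [582.67870722 332.07414449] [0.72644301 0.22592559 0.145     ]
[604 330  31  30 348] [619.39655172 345.21264368] [0.75360016 0.22533416 0.145     ]
[508 343  30  27 387] [522.95090439 356.22222222] [0.70082127 0.19842592 0.145     ]
[580 366  29  25 292] [595.20547945 378.51027397] [0.75392669 0.19872386 0.145     ]
[207 377  18  35 374] [217.10695187 398.60427807] [0.52881555 0.10302579 0.145     ]
[194 402   8  14  52] [197.86538462 407.15384615] [0.51856564 0.09186994 0.145     ]
```

View pics/w2c.png

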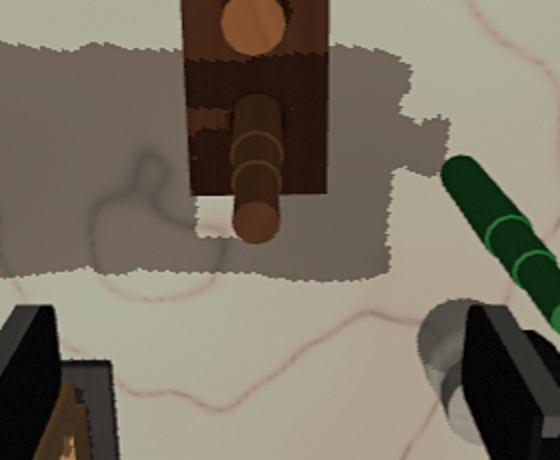

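The mandrel top is at about (313,270) in the wrist image, 2–3 px from the prediction. I'm descending and closing on its 17 mm step.

Call:
play_rows:
  jaw: [-1,-1,-1,-1,-1,-1,-0.6,1,1,1,1,1]
  dp:
    - [0.002,-0.002,0.02]
    - [0.002,-0.002,0.045]
    - [0.002,-0.002,0.07]
    - [0.002,-0.002,0.095]
    - [0.002,-0.002,0.105]
    - [0.002,-0.002,0.105]
    - [0.002,-0.002,0.105]
    - [0.002,-0.002,0.105]
    - [0.002,-0.002,0.105]
    - [0.002,-0.002,0.105]
    - [0.002,-0.002,0.105]
    - [0.002,-0.002,0.105]
  yaw: [0,0,0,0,0,0,0,0,0,0,0,0]
  newtons: 30

```text
clock: 3.78
tcp_pos: [0.5572, 0.2101, 0.096]
ee_rot: [1.814, 2.564, 0.002]
force: [0.3, -0.6, 4.3]
finger_gap: 0.0169
finger_force: 29.2
```

Call:
play_rows:
  jaw: [1,1,1,1,1,1]
  dp:
    - [0,0,0]
    - [0,0,0]
    - [0,0,0]
    - [0,0,0]
    - [0,0,0]
    - [0,0,0]
  yaw: [0,0,0,0,0,0]

```text
clock: 4.28
tcp_pos: [0.5573, 0.2101, 0.096]
ee_rot: [1.813, 2.564, 0.002]
force: [0.2, 0.1, 6.2]
finger_gap: 0.0168
finger_force: 29.3
```

Call:
play_rows:
  jaw: [1,1,1,1,1,1,1,1,1,1,1,1]
  dp:
    - [0,0,-0.01]
    - [0,0,-0.03]
    - [0,0,-0.055]
    - [0,0,-0.085]
    - [0,0,-0.115]
    - [0,0,-0.15]
    - [-0.025,-0.011,-0.15]
    - [-0.06,-0.027,-0.15]
    - [-0.1,-0.045,-0.15]
    - [-0.14,-0.064,-0.15]
    - [-0.175,-0.08,-0.15]
    - [-0.21,-0.096,-0.15]
  yaw: [0,0,0,0,0,0,0,0,0,0,0,0]

```text
clock: 5.28
tcp_pos: [0.5355, -0.0219, 0.2458]
ee_rot: [1.814, 2.565, -0.0]
force: [0.7, -0.0, -1.6]
finger_gap: 0.0168
finger_force: 29.4
```

Call:
play_rows:
  jaw: [1,1,1,1,1,1]
  dp:
    - [-0.025,-0.011,0]
    - [-0.045,-0.02,0]
    - [-0.061,-0.028,0]
    - [-0.061,-0.028,0]
    - [-0.061,-0.028,0]
    - [-0.061,-0.028,0]
  yaw: [0,0,0,0,0,0]

```text
clock: 5.78
tcp_pos: [0.5302, -0.0863, 0.2455]
ee_rot: [-1.814, -2.565, -0.0]
force: [0.3, -0.2, 0.1]
finger_gap: 0.017
finger_force: 29.4
```

Run:
```python
from h import *
d=grab('wrist','w3.png');s=grab('scene','s3.png');t=telemetry.sense();print(t['tcp_pos'],t['ee_rot'],t['finger_gap'],t['force'])
print('sock px',proj(d,[.506,-.012,.034]))
p=proj(s,t['tcp_pos']).astype(int);print(p)
a=cv2.resize(s['frame'][p[1]-60:p[1]+90,p[0]-75:p[0]+75],None,fx=2,fy=2)
q=proj(d,[.506,-.012,.034]).astype(int)
b=cv2.resize(d['frame'][max(0,q[1]-100):q[1]+200,q[0]-125:q[0]+125],None,fx=2,fy=2)
print('b origin',q[0]-125,max(0,q[1]-100))
out=np.zeros((600,800,3),np.uint8);out[:b.shape[0],:500]=b[:600];out[:300,500:]=a
cv2.imwrite('pics/c3.png',np.clip(out*1.4,0,255).astype(np.uint8))
```

```text
[ 0.5303591  -0.08597583  0.24539234] [-1.81252860e+00 -2.56584904e+00 -9.31277180e-05] 0.017008024801953073 [-1.05319513 -0.41181536 -0.63543323]
sock px [317.97895757 124.38904396]
[271 128]
b origin 192 24
```

View pics/c3.png

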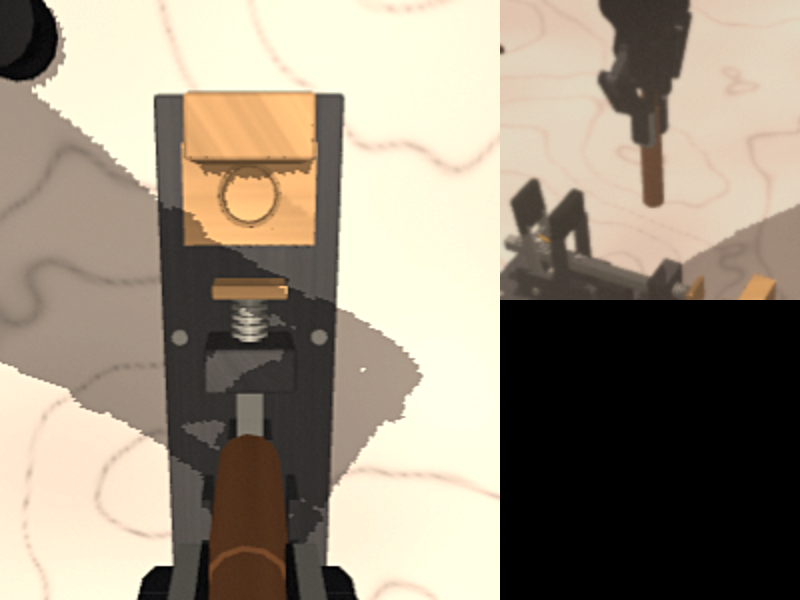

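The socket rim centre is at wrist pixel (316.5,121) and the pad's front edge near (316,165). The mandrel hangs straight, its foot edge at (316,242).

Run:
```python
from h import *
from scipy.spatial.transform import Rotation as Ro
d=load('w3.png');t=telemetry.sense();R=Ro.from_rotvec(t['ee_rot']).as_matrix();P=t['tcp_pos']
so=onz(d,316.5,121,.034);print('socket',so,'in tool',R.T@(so-P))
print('x_tool ang',np.degrees(np.arctan2(R[1,0],R[0,0])))
for x in (.0,.005,.01): print('foot',x,proj(d,P+R@[x,0,.086]))
for x in (-.005,.005): print(proj(d,P+R@[0.01,x,.086]))
# plate edges axis direction: rows 60..250, find dark plate left/right
f=d['frame'].astype(int).mean(2)
print(d['frame'][155:200,[300,316,330]].mean(2).astype(int).T)
# clamp dir: bolts and rim: bolts crop (180,338),(319,338); z=.008
b1=onz(d,192+90,24+169,.008);b2=onz(d,192+159.5,24+169,.008);v=b2-b1;print('bolts',b1,b2,np.degrees(np.arctan2(v[1],v[0]))+90)
c=[onz(d,192+155/2,24+95/2,.008),onz(d,192+343/2,24+95/2,.008)];v=c[1]-c[0];print(c,np.degrees(np.arctan2(v[1],v[0]))+90,np.linalg.norm(v))
m=(c[0]+c[1])/2; w=m-(b1+b2)/2; print('axis',np.degrees(np.arctan2(w[1],w[0])))
for r in (160,165,168,172,173): print(r,(R.T@(onz(d,316.5,r,.070)-so)).round(4))
```

```text
socket [ 0.50375425 -0.00968856  0.034     ] in tool [0.08076404 0.000426   0.2114031 ]
x_tool ang 109.52485004453598
foot 0.0 [316.43866255 254.39330845]
foot 0.005 [316.43614965 247.14114131]
foot 0.01 [316.43359143 239.78441327]
[308.597948   239.79384918]
[324.2695972  239.77498257]
[[ 35  34  35  36  36  35  36  33  60  58  57  52  81  86  87  86  89  94
   73  29  35  35  35  35  36  35  36  35  34  34  34  37  36  36  34  19
   20  21  21  23  19  22  19  21  55]
 [ 33  35  35  35  34  35  34  30  60  58  55  51  79  86  86  86  86  89
   77  83  79  77  57  72  76 121 143  83 151 141 137  89 120 148 131 136
   82 151 142 147   8  19  22  27  53]
 [ 64  62  63  62  64  66  29  28  64  64  63  54  79  85  85  85  89  93
   68  29  33  36  35  37  34  34  30  68  65  63  67  58  33  35  32  22
   23  25  23  25  21  21  23  31  56]]
bolts [ 0.49379625 -0.08887341  0.008     ] [ 0.5619958  -0.06479337  0.008     ] 109.44721647262013
[array([0.44767659, 0.01700047, 0.008     ]), array([0.53069552, 0.04629385, 0.008     ])] 109.43547850951724 0.08803547248186365
axis 109.6383252103275
160 [-0.0307 -0.0001 -0.036 ]
165 [-0.0349 -0.0001 -0.036 ]
168 [-0.0374 -0.0001 -0.036 ]
172 [-0.0407 -0.0001 -0.036 ]
173 [-0.0416 -0.0001 -0.036 ]
```

Call:
play_rows:
  jaw: [1,1,1,1,1,1,1,1,1,1,1,1]
  dp:
    - [0.02,0,0]
    - [0.045,0,0]
    - [0.07,0,0]
    - [0.081,0,0.01]
    - [0.081,0,0.03]
    - [0.081,0,0.055]
    - [0.081,0,0.08]
    - [0.081,0,0.1]
    - [0.081,0,0.115]
    - [0.081,0,0.115]
    - [0.081,0,0.115]
    - [0.081,0,0.115]
  yaw: [0,0,0,0,0,0,0,0,0,0,0,0]

```text
clock: 6.88
tcp_pos: [0.5038, -0.0104, 0.1311]
ee_rot: [1.813, 2.565, 0.001]
force: [0.6, 0.3, -1.3]
finger_gap: 0.017
finger_force: 29.4
```

Run:
```python
from h import *
d=grab('wrist','w4.png');s=grab('scene','s4.png');t=telemetry.sense();print(t['tcp_pos'],t['force'])
so=np.array([.50375,-.0097,.034]);print((so-t['tcp_pos']).round(4))
p=proj(s,so).astype(int);print(p)
a=cv2.resize(s['frame'][p[1]-75:p[1]+40,p[0]-75:p[0]+55],(650,575),interpolation=cv2.INTER_CUBIC)
cv2.imwrite('pics/c4.png',np.clip(a*1.5,0,255).astype(np.uint8))
```

```text
[ 0.50383629 -0.01048091  0.13137597] [-0.05305722  0.84717423 -0.48309105]
[-0.0001  0.0008 -0.0974]
[312 228]
```

View pics/c4.png

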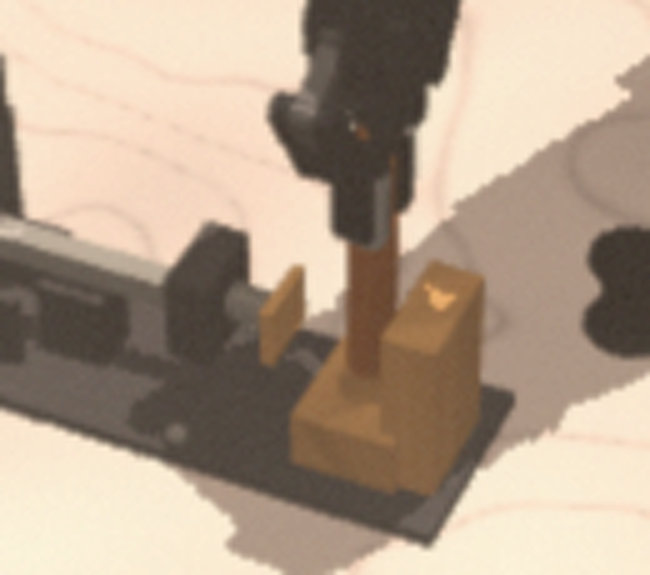

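The foot hangs over the socket at about crop (370,370), just beside the fixed jaw. I'm inserting it slowly.

Call:
play_rows:
  jaw: [1,1,1,1,1,1,1]
  dp:
    - [0,0,0.005]
    - [0,0,0.01]
    - [0,0,0.015]
    - [0,0,0.019]
    - [0,0,0.022]
    - [0,0,0.022]
    - [0,0,0.022]
  yaw: [0,0,0,0,0,0,0]

```text
clock: 7.57
tcp_pos: [0.5033, -0.0105, 0.1081]
ee_rot: [-1.814, -2.565, 0.0]
force: [0.3, 0.2, -0.6]
finger_gap: 0.0169
finger_force: 29.4
```

Call:
play_rows:
  jaw: [1,1,1,1,1,1,1]
  dp:
    - [0,0,0.003]
    - [0,0,0.006]
    - [0,0,0.008]
    - [0,0,0.009]
    - [0,0,0.01]
    - [0,0,0.01]
    - [0,0,0.01]
  yaw: [0,0,0,0,0,0,0]

```text
clock: 8.15
tcp_pos: [0.5034, -0.0105, 0.0983]
ee_rot: [1.814, 2.565, 0.0]
force: [0.1, 0.5, -0.3]
finger_gap: 0.0172
finger_force: 29.4
```

Call:
play_rows:
  jaw: [1,1,1,1,1]
  dp:
    - [0,0,0.001]
    - [0,0,0.002]
    - [0,0,0.003]
    - [0,0,0.003]
    - [0,0,0.003]
  yaw: [0,0,0,0,0]

```text
clock: 8.57
tcp_pos: [0.5038, -0.0106, 0.0959]
ee_rot: [1.813, 2.564, 0.001]
force: [-0.2, -0.6, 5.8]
finger_gap: 0.0169
finger_force: 29.9
```

Call:
play_rows:
  jaw: [0.3,-0.4,-1,-1,-1,-1,-1,-1,-1,-1,-1,-1]
  dp:
    - [0,0,0]
    - [0,0,0]
    - [0,0,0]
    - [0,0,0]
    - [0,0,0]
    - [0,0,-0.01]
    - [0,0,-0.03]
    - [0,0,-0.06]
    - [0,0,-0.09]
    - [0,0,-0.12]
    - [0,0,-0.15]
    - [0,0,-0.15]
  yaw: [0,0,0,0,0,0,0,0,0,0,0,0]

```text
clock: 9.57
tcp_pos: [0.5048, -0.0106, 0.2518]
ee_rot: [1.809, 2.559, 0.007]
force: [0.5, -0.5, 0.9]
finger_gap: 0.0854
finger_force: 0.0
```

Call:
play_rows:
  jaw: [-0.5,0,0.5,1,1,1,1]
  dp:
    - [-0.02,0,0]
    - [-0.05,0,0]
    - [-0.085,0,0]
    - [-0.12,0,0]
    - [-0.12,0,0]
    - [-0.12,0,0]
    - [-0.12,0,0]
  yaw: [0,0,0,0,0,0,0]

```text
clock: 10.15
tcp_pos: [0.543, -0.1233, 0.2453]
ee_rot: [-1.814, -2.564, -0.0]
force: [-0.3, 1.0, -0.5]
finger_gap: 0.0006
finger_force: 0.0
```

Run:
```python
from h import *
d=grab('wrist','w5.png');s=grab('scene','s5.png');t=telemetry.sense();print(t['tcp_pos'],t['force'])
so=np.array([.50375,-.0097,.034]);ax=np.array([np.cos(np.radians(109.5)),np.sin(np.radians(109.5)),0])
p=proj(s,so+[0,0,.03]).astype(int);q=proj(d,so).astype(int);print(p,q,proj(d,so+[0,0,.111]))
a=cv2.resize(s['frame'][p[1]-65:p[1]+65,p[0]-120:p[0]+50],(400,306),interpolation=cv2.INTER_CUBIC)
b=d['frame'][0:480,q[0]-200:q[0]+200]
out=np.zeros((480,800,3),np.uint8);out[:306,400:]=a;out[:,:b.shape[1]]=b;print('b x0',q[0]-200)
for y,z in((-.128,.109),(-.071,.128)):
    P=so+ax*(y-.1);P[2]=z;print('pred',y,P,proj(d,P),proj(s,P))
cv2.imwrite('pics/c5.png',np.clip(out*1.4,0,255).astype(np.uint8))
```

```text
[ 0.54310719 -0.12271042  0.24552517] [0.94049452 0.13617173 0.19262277]
[312 216] [316  73] [317.53604561  51.40272636]
b x0 116
pred -0.128 [ 0.57985796 -0.22462226  0.109     ] [317.13439048 348.11413194] [208.78874043 168.87802589]
pred -0.071 [ 0.56083097 -0.17089169  0.128     ] [317.26627018 301.08638293] [232.68877633 168.5196761 ]
```

View pics/c5.png

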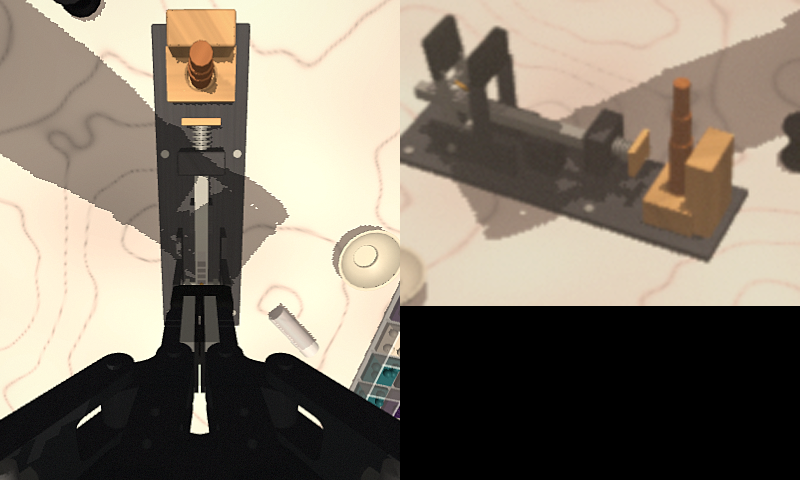

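The mandrel stands upright in the socket, top at wrist (317,51), and the arm is clear of it. The trigger plate appears in scene at (209,170), as predicted. I'm going behind the trigger with shut fingers.

Call:
play_rows:
  jaw: [1,1,1,1,1,1,1,1,1,1,1,1]
  dp:
    - [-0.03,0,0]
    - [-0.065,0,0]
    - [-0.1,0,0]
    - [-0.13,0,0]
    - [-0.14,0,0]
    - [-0.14,0,0.02]
    - [-0.14,0,0.05]
    - [-0.14,0,0.08]
    - [-0.14,0,0.11]
    - [-0.14,0,0.13]
    - [-0.14,0,0.14]
    - [-0.14,0,0.14]
  yaw: [0,0,0,0,0,0,0,0,0,0,0,0]

```text
clock: 11.25
tcp_pos: [0.5894, -0.2543, 0.1034]
ee_rot: [-1.811, -2.563, 0.001]
force: [-0.5, -0.3, 0.4]
finger_gap: -0.0001
finger_force: 0.0
```

Call:
play_rows:
  jaw: [1,1,1,1,1]
  dp:
    - [0.005,0,0]
    - [0.01,0,0]
    - [0.015,0,0]
    - [0.018,0,0]
    - [0.018,0,0]
  yaw: [0,0,0,0,0]

```text
clock: 11.67
tcp_pos: [0.5841, -0.238, 0.1062]
ee_rot: [1.812, 2.565, 0.0]
force: [0.1, 0.7, -0.1]
finger_gap: 0.0005
finger_force: 0.0
```

```bash
cat >> h.py <<'E'
SO=np.array([.50375,-.0097,.034]);AX=np.array([-.3338,.9426,0])
def st():
    t=telemetry.sense();P=t['tcp_pos'];print('t',t['clock'],'tcp clamp y mm',round(1000*((P-SO)@AX)+100,2),'z',P[2].round(4),'f_y',round(t['force']@AX,2),t['force'].round(2))
E
python3 - <<'E'
from h import *
st();s=grab('scene','s6.png');p=proj(s,SO-.12*AX).astype(int)
a=cv2.resize(s['frame'][p[1]-95:p[1]+55,p[0]-90:p[0]+110],(800,600),interpolation=cv2.INTER_CUBIC)
cv2.imwrite('pics/c6.png',np.clip(a*1.5,0,255).astype(np.uint8))
E
```

```text
t 11.6667 tcp clamp y mm -142.0 z 0.1062 f_y 0.65 [ 0.1   0.72 -0.06]
```

View pics/c6.png

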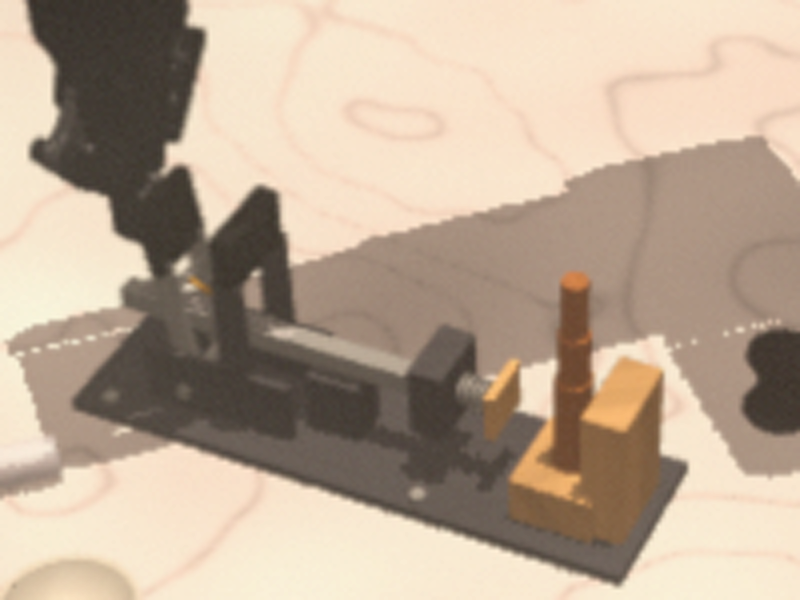

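Call:
play_rows:
  jaw: [1,1,1,1,1,1,1,1]
  dp:
    - [0.002,0,0]
    - [0.005,0,0]
    - [0.008,0,0]
    - [0.011,0,0]
    - [0.014,0,0]
    - [0.016,0,0]
    - [0.016,0,0]
    - [0.016,0,0]
  yaw: [0,0,0,0,0,0,0,0]

```text
clock: 12.38
tcp_pos: [0.5788, -0.2239, 0.1061]
ee_rot: [1.813, 2.564, -0.0]
force: [-0.7, -4.6, 6.7]
finger_gap: -0.0002
finger_force: 2.0
```

Run:
```python
from h import *
st()
```

```text
t 12.3833 tcp clamp y mm -126.92 z 0.1061 f_y -4.1 [-0.72 -4.6   6.74]
```

Call:
play_rows:
  jaw: [1,1,1,1,1,1]
  dp:
    - [0.002,0,0]
    - [0.004,0,0]
    - [0.006,0,0]
    - [0.008,0,0]
    - [0.008,0,0]
    - [0.008,0,0]
  yaw: [0,0,0,0,0,0]

```text
clock: 12.88
tcp_pos: [0.5763, -0.2165, 0.1061]
ee_rot: [1.813, 2.563, -0.0]
force: [1.1, -5.6, 4.2]
finger_gap: -0.0003
finger_force: 3.0
```

Run:
```python
from h import *
st();s=grab('scene','s7.png');d=grab('wrist','w7.png');grab('top','t7.png')
```

```text
t 12.8833 tcp clamp y mm -119.13 z 0.1061 f_y -5.63 [ 1.14 -5.57  4.18]
```

Call:
play_rows:
  jaw: [1,1,1,1,1]
  dp:
    - [0.001,0,0]
    - [0.002,0,0]
    - [0.003,0,0]
    - [0.003,0,0]
    - [0.003,0,0]
  yaw: [0,0,0,0,0]

```text
clock: 13.45
tcp_pos: [0.5753, -0.2137, 0.1059]
ee_rot: [1.813, 2.563, -0.0]
force: [1.5, -6.2, 3.5]
finger_gap: -0.0001
finger_force: 3.3
```

Run:
```python
from h import *
st()
d=grab('scene','s8.png')
# compare jaw-head/pad in scenes by projecting predicted motion: crops side by side
ims=[]
for n in('s6.png','s8.png'):
    s=load(n);p=proj(s,SO-.06*AX).astype(int)
    ims.append(cv2.resize(s['frame'][p[1]-50:p[1]+50,p[0]-70:p[0]+63],(800,600),interpolation=cv2.INTER_CUBIC))
    ims[-1]=cv2.resize(ims[-1],(400,300))
print('origin',p-[70,50])
for n in('s6.png','s8.png'):
    s=load(n);f=cv2.cvtColor(s['frame'],cv2.COLOR_BGR2HSV);m=((f[...,1]>110)&(f[...,2]>60)).astype(np.uint8);m[:,:p[0]-20]=0;m[:,p[0]+80:]=0;m[:p[1]-50]=0;m[p[1]+60:]=0
    k=cv2.connectedComponentsWithStats(m);print(n,[(a.tolist(),c.round(1).tolist()) for a,c in zip(k[2],k[3]) if 30<a[4]<5000])
cv2.imwrite('pics/c8.png',np.clip(np.hstack(ims)*1.5,0,255).astype(np.uint8))
```

```text
t 13.45 tcp clamp y mm -116.19 z 0.1059 f_y -6.31 [ 1.51 -6.16  3.54]
origin [214 169]
s6.png [([295, 184, 38, 67, 1394], [315.2, 225.4]), ([289, 206, 9, 20, 108], [292.7, 215.5])]
s8.png [([295, 184, 38, 67, 1401], [315.2, 225.3]), ([294, 208, 9, 19, 103], [297.9, 217.1])]
```

Call:
play_rows:
  jaw: [1,1,1,1,1]
  dp:
    - [0.001,0,0]
    - [0.002,0,0]
    - [0.003,0,0]
    - [0.003,0,0]
    - [0.003,0,0]
  yaw: [0,0,0,0,0]

```text
clock: 13.92
tcp_pos: [0.5747, -0.2121, 0.106]
ee_rot: [1.812, 2.561, -0.002]
force: [5.6, -15.6, -0.1]
finger_gap: 0.0001
finger_force: 8.0
```

```bash
cat >> h.py <<'E'
def padpos(s):
    p=proj(s,SO-.06*AX).astype(int)
    f=cv2.cvtColor(s['frame'],cv2.COLOR_BGR2HSV);m=((f[...,1]>110)&(f[...,2]>60)).astype(np.uint8);m[:,:p[0]-20]=0;m[:,p[0]+80:]=0;m[:p[1]-50]=0;m[p[1]+60:]=0
    k=cv2.connectedComponentsWithStats(m)
    return [(a.tolist(),round(1000*float((onz(s,*c,.056)-SO)@AX),1)) for a,c in zip(k[2],k[3]) if 30<a[4]<5000]
E
python3 - <<'E'
from h import *
st();s=grab('scene','s9.png')
for n in('s5.png','s6.png','s7.png','s8.png','s9.png'): print(n,padpos(load(n)))
E
```

```text
t 13.9167 tcp clamp y mm -114.49 z 0.106 f_y -16.6 [  5.55 -15.64  -0.06]
s5.png [([295, 184, 39, 67, 1404], 11.5), ([289, 206, 9, 20, 119], -40.0)]
s6.png [([295, 184, 38, 67, 1394], 11.7), ([289, 206, 9, 20, 108], -40.3)]
s7.png [([295, 184, 38, 67, 1394], 11.5), ([293, 207, 9, 20, 104], -31.3)]
s8.png [([295, 184, 38, 67, 1401], 11.5), ([294, 208, 9, 19, 103], -28.9)]
s9.png [([295, 184, 38, 67, 1401], 11.5), ([295, 208, 9, 19, 105], -27.7)]
```

The trigger stop is reached and the jaw advanced about 12.5 mm. Next are the return and the second pump.

Call:
play_rows:
  jaw: [1,1,1,1,1,1,1,1,1,1,1,1]
  dp:
    - [-0.005,0,0]
    - [-0.011,0,0]
    - [-0.017,0,0]
    - [-0.023,0,0]
    - [-0.029,0,0]
    - [-0.031,0,0]
    - [-0.031,0,0]
    - [-0.025,0,0]
    - [-0.019,0,0]
    - [-0.013,0,0]
    - [-0.007,0,0]
    - [-0.004,0,0]
  yaw: [0,0,0,0,0,0,0,0,0,0,0,0]

```text
clock: 14.97
tcp_pos: [0.5752, -0.2138, 0.1061]
ee_rot: [1.812, 2.564, -0.001]
force: [0.4, -7.5, 3.4]
finger_gap: 0.0
finger_force: 3.6
```

Call:
play_rows:
  jaw: [1,1,1,1,1]
  dp:
    - [0.001,0,0]
    - [0.002,0,0]
    - [0.003,0,0]
    - [0.003,0,0]
    - [0.003,0,0]
  yaw: [0,0,0,0,0]

```text
clock: 15.38
tcp_pos: [0.5746, -0.2123, 0.1062]
ee_rot: [1.812, 2.562, -0.002]
force: [2.9, -12.6, 1.5]
finger_gap: 0.0002
finger_force: 6.5
```

Run:
```python
from h import *
st();s=grab('scene','s10.png');print(padpos(s))
```

```text
t 15.3833 tcp clamp y mm -114.62 z 0.1062 f_y -12.88 [  2.94 -12.63   1.49]
[([295, 184, 38, 68, 1455], 10.4)]
```

Call:
play_rows:
  jaw: [1,1,1,1,1,1,1,1,1,1,1,1]
  dp:
    - [-0.006,0,0]
    - [-0.014,0,0]
    - [-0.024,0,0]
    - [-0.034,0,0]
    - [-0.034,0,-0.01]
    - [-0.034,0,-0.035]
    - [-0.034,0,-0.07]
    - [-0.034,0,-0.105]
    - [-0.034,0,-0.14]
    - [-0.015,0,-0.14]
    - [0.02,0,-0.14]
    - [0.055,0,-0.14]
  yaw: [0,0,0,0,0,0,0,0,0,0,0,0]

```text
clock: 16.43
tcp_pos: [0.5553, -0.1588, 0.2459]
ee_rot: [1.816, 2.563, 0.001]
force: [1.1, -0.4, 0.2]
finger_gap: 0.0001
finger_force: 0.0
```

Call:
play_rows:
  jaw: [1,1,1,1,1,1]
  dp:
    - [0.03,0,0]
    - [0.06,0,0]
    - [0.079,0,0]
    - [0.079,0,0]
    - [0.079,0,0]
    - [0.079,0,0]
  yaw: [0,0,0,0,0,0]

```text
clock: 16.93
tcp_pos: [0.5298, -0.0854, 0.2457]
ee_rot: [1.814, 2.565, 0.0]
force: [-0.5, 0.8, -0.2]
finger_gap: 0.0002
finger_force: 0.0
```

Run:
```python
from h import *
st();d=grab('wrist','w10.png');e=load('w3.png')
for nm,D in(('w3',e),('w10',d)):
    print(nm)
    for off in(-.013,.013):
        X=np.array([.9426,.3338,0])*off
        ys=np.arange(-70,-8,1.0);px=np.array([proj(D,SO*[1,1,0]+[0,0,.07]+AX*y/1000+X) for y in ys]).astype(np.float32)
        g=cv2.remap(D['frame'],px[None,:,0],px[None,:,1],1)[0].mean(1).astype(int)
        print(off,' '.join(f'{int(y)}:{v}' for y,v in zip(ys,g)))
```

```text
t 16.9333 tcp clamp y mm 19.98 z 0.2457 f_y 0.93 [-0.51  0.81 -0.24]
w3
-0.013 -70:65 -69:65 -68:65 -67:65 -66:65 -65:60 -64:50 -63:25 -62:22 -61:22 -60:22 -59:22 -58:21 -57:20 -56:20 -55:33 -54:36 -53:35 -52:35 -51:35 -50:35 -49:35 -48:35 -47:34 -46:34 -45:35 -44:34 -43:32 -42:49 -41:86 -40:88 -39:86 -38:86 -37:84 -36:62 -35:56 -34:59 -33:54 -32:32 -31:32 -30:35 -29:34 -28:34 -27:34 -26:35 -25:34 -24:35 -23:33 -22:34 -21:32 -20:33 -19:66 -18:127 -17:142 -16:138 -15:138 -14:138 -13:139 -12:136 -11:134 -10:135 -9:136
0.013 -70:37 -69:41 -68:57 -67:64 -66:62 -65:65 -64:54 -63:31 -62:22 -61:23 -60:24 -59:24 -58:24 -57:25 -56:22 -55:32 -54:34 -53:37 -52:63 -51:60 -50:36 -49:35 -48:35 -47:36 -46:35 -45:36 -44:36 -43:32 -42:49 -41:86 -40:88 -39:86 -38:83 -37:117 -36:85 -35:60 -34:65 -33:56 -32:48 -31:66 -30:64 -29:64 -28:64 -27:64 -26:64 -25:65 -24:66 -23:65 -22:64 -21:63 -20:65 -19:112 -18:141 -17:134 -16:131 -15:130 -14:131 -13:133 -12:129 -11:129 -10:128 -9:130
w10
-0.013 -70:61 -69:61 -68:61 -67:61 -66:61 -65:61 -64:61 -63:62 -62:58 -61:38 -60:34 -59:41 -58:56 -57:41 -56:41 -55:34 -54:35 -53:35 -52:36 -51:35 -50:36 -49:35 -48:36 -47:36 -46:36 -45:35 -44:35 -43:35 -42:34 -41:31 -40:24 -39:20 -38:21 -37:20 -36:20 -35:20 -34:32 -33:33 -32:34 -31:34 -30:33 -29:33 -28:32 -27:32 -26:31 -25:31 -24:32 -23:33 -22:33 -21:32 -20:27 -19:78 -18:126 -17:141 -16:138 -15:138 -14:141 -13:93 -12:51 -11:112 -10:134 -9:130
0.013 -70:34 -69:33 -68:34 -67:33 -66:32 -65:34 -64:33 -63:33 -62:34 -61:34 -60:28 -59:42 -58:62 -57:64 -56:37 -55:34 -54:35 -53:36 -52:34 -51:35 -50:34 -49:36 -48:35 -47:35 -46:35 -45:34 -44:34 -43:34 -42:35 -41:34 -40:28 -39:22 -38:22 -37:21 -36:20 -35:20 -34:34 -33:50 -32:53 -31:64 -30:62 -29:62 -28:61 -27:61 -26:62 -25:62 -24:63 -23:62 -22:62 -21:62 -20:58 -19:90 -18:129 -17:141 -16:138 -15:138 -14:141 -13:100 -12:46 -11:88 -10:130 -9:128
```

The pad is now about 3 mm short of the mandrel, so the third pump should do it.

Call:
play_rows:
  jaw: [1,1,1,1,1,1,1,1,1,1,1,1]
  dp:
    - [-0.03,0,0]
    - [-0.065,0,0]
    - [-0.1,0,0]
    - [-0.135,0,0]
    - [-0.16,0,0]
    - [-0.17,0,0]
    - [-0.17,0,0.02]
    - [-0.17,0,0.05]
    - [-0.17,0,0.085]
    - [-0.17,0,0.12]
    - [-0.17,0,0.14]
    - [-0.17,0,0.14]
  yaw: [0,0,0,0,0,0,0,0,0,0,0,0]

```text
clock: 17.98
tcp_pos: [0.5842, -0.2446, 0.1001]
ee_rot: [-1.81, -2.558, 0.002]
force: [-0.3, 0.1, -0.9]
finger_gap: -0.0001
finger_force: 0.0
```

Call:
play_rows:
  jaw: [1,1,1,1,1,1,1,1]
  dp:
    - [0.005,0,0]
    - [0.01,0,0]
    - [0.014,0,0]
    - [0.018,0,0]
    - [0.021,0,0]
    - [0.021,0,0]
    - [0.021,0,0]
    - [0.021,0,0]
  yaw: [0,0,0,0,0,0,0,0]

```text
clock: 18.65
tcp_pos: [0.5797, -0.2257, 0.106]
ee_rot: [1.813, 2.564, 0.001]
force: [2.2, -3.5, 6.4]
finger_gap: -0.0002
finger_force: 1.7
```

Run:
```python
from h import *
st()
```

```text
t 18.65 tcp clamp y mm -128.91 z 0.106 f_y -4.08 [ 2.22 -3.55  6.35]
```

Call:
play_rows:
  jaw: [1,1,1,1,1]
  dp:
    - [0.001,0,0]
    - [0.003,0,0]
    - [0.004,0,0]
    - [0.004,0,0]
    - [0.004,0,0]
  yaw: [0,0,0,0,0]

```text
clock: 19.07
tcp_pos: [0.5785, -0.2223, 0.1062]
ee_rot: [1.813, 2.563, 0.0]
force: [1.6, -5.4, 6.8]
finger_gap: -0.0001
finger_force: 2.5
```

Run:
```python
from h import *
st();grab('scene','s11.png')
```

```text
t 19.0667 tcp clamp y mm -125.35 z 0.1062 f_y -5.58 [ 1.55 -5.37  6.78]
```

Call:
play_rows:
  jaw: [1,1,1,1]
  dp:
    - [0.002,0,0]
    - [0.004,0,0]
    - [0.004,0,0]
    - [0.004,0,0]
  yaw: [0,0,0,0]

```text
clock: 19.45
tcp_pos: [0.5772, -0.2187, 0.1062]
ee_rot: [1.813, 2.563, -0.0]
force: [3.8, -6.3, 6.6]
finger_gap: -0.0003
finger_force: 3.9
```

Run:
```python
from h import *
st();grab('scene','s12.png')
```

```text
t 19.45 tcp clamp y mm -121.57 z 0.1062 f_y -7.19 [ 3.81 -6.28  6.65]
```

Call:
play_rows:
  jaw: [1,1,1,1]
  dp:
    - [0.002,0,0]
    - [0.003,0,0]
    - [0.003,0,0]
    - [0.003,0,0]
  yaw: [0,0,0,0]

```text
clock: 19.83
tcp_pos: [0.5763, -0.2162, 0.1062]
ee_rot: [1.813, 2.562, -0.0]
force: [3.7, -8.7, 5.4]
finger_gap: -0.0001
finger_force: 4.9
```

Run:
```python
from h import *
st();s=grab('scene','s13.png');t=grab('top','t13.png')
X=np.array([.9426,.3338,0])
# jaw head front face top edge / pad profile along clamp y, camera-side face (x=+) 
for nm,off,z in(('head top',.0,.076),('head side',.02,.06),('pad side',.016,.06)):
  for n in('s6.png','s10.png','s11.png','s12.png','s13.png'):
    D=load(n);ys=np.arange(-75,-5,1.5);px=np.array([proj(D,SO*[1,1,0]+[0,0,z]+AX*y/1000+X*off) for y in ys]).astype(np.float32)
    g=cv2.remap(D['frame'],px[None,:,0],px[None,:,1],1)[0].mean(1).astype(int);print(nm,n,' '.join(map(str,g)))
```

```text
t 19.8333 tcp clamp y mm -118.83 z 0.1062 f_y -9.46 [ 3.74 -8.71  5.44]
head top s6.png 62 61 61 62 63 63 63 62 57 49 43 40 46 62 85 91 94 96 96 97 97 98 98 102 111 119 119 112 96 112 140 148 150 151 151 152 151 151 152 150 141 113 82 62 54 54 53
head top s10.png 93 94 93 94 95 94 95 95 95 95 94 89 76 67 62 62 63 63 62 63 63 62 62 61 58 48 43 44 51 71 91 96 98 99 99 100 102 108 113 122 122 99 74 60 56 55 54
head top s11.png 94 94 94 94 94 95 95 95 95 95 94 94 93 89 80 70 64 62 62 61 60 62 62 62 63 63 61 56 47 43 46 59 85 105 113 122 136 148 151 152 151 149 139 117 82 64 55
head top s12.png 94 95 94 94 94 94 95 95 95 95 95 95 93 91 90 89 81 70 64 62 62 62 63 63 62 63 62 62 59 52 44 40 46 62 93 110 126 137 147 150 150 150 143 124 92 67 57
head top s13.png 93 93 93 94 94 95 94 94 94 94 95 94 92 91 90 93 91 83 70 65 63 62 62 62 61 62 63 63 62 59 51 43 43 47 58 86 109 130 140 148 149 149 143 124 92 67 57
head side s6.png 42 41 41 41 41 41 41 41 41 41 42 41 42 42 44 47 51 58 59 61 64 61 61 65 66 66 66 65 66 66 65 64 63 62 63 63 61 63 63 63 63 68 81 102 114 116 108
head side s10.png 60 60 6
[... 702 characters left out ...]
65 67 66 65 65 67 66 65 64 64 64 65 65 64 63 65 69 80 103 111 104 81
pad side s10.png 60 60 60 61 61 61 60 60 57 52 44 42 42 42 41 42 42 42 42 42 41 41 42 44 42 41 43 51 54 57 57 57 59 61 59 59 62 64 65 64 66 66 65 63 63 60 55
pad side s11.png 61 61 61 62 61 61 60 60 61 61 59 57 52 45 43 42 42 41 41 41 40 41 41 42 41 41 42 42 43 44 51 54 56 58 58 59 61 60 60 61 64 65 66 66 66 65 63
pad side s12.png 60 60 61 61 61 61 61 60 61 61 60 60 59 56 48 45 42 42 41 40 40 41 42 42 42 42 41 42 43 45 48 54 58 58 57 58 61 60 60 61 63 64 66 66 67 67 64
pad side s13.png 62 61 61 61 61 60 59 60 62 61 59 60 60 60 55 50 45 42 42 42 43 42 41 41 42 42 41 40 40 40 42 43 46 53 57 58 59 59 62 64 63 64 65 67 67 66 63
```

The force says the pad is about 4 mm in, and the trigger stop would give only about 6.7 mm. I'm finishing this stroke by returning and pumping once more.

Call:
play_rows:
  jaw: [1,1,1,1,1,1,1,1,1,1,1,1]
  dp:
    - [-0.005,0,0]
    - [-0.01,0,0]
    - [-0.016,0,0]
    - [-0.022,0,0]
    - [-0.027,0,0]
    - [-0.027,0,0]
    - [-0.027,0,0]
    - [-0.022,0,0]
    - [-0.017,0,0]
    - [-0.012,0,0]
    - [-0.01,0,0]
    - [-0.01,0,0]
  yaw: [0,0,0,0,0,0,0,0,0,0,0,0]

```text
clock: 20.93
tcp_pos: [0.579, -0.2244, 0.1062]
ee_rot: [1.812, 2.564, -0.001]
force: [-0.2, -7.0, 4.2]
finger_gap: 0.0002
finger_force: 3.1
```

```bash
cat >> h.py <<'E'
def head(fn):
    D=load(fn);X=np.array([.9426,.3338,0]);r=[]
    for off in(.02,.018,.016):
        ys=np.arange(-75,-25,.5);px=np.array([proj(D,SO*[1,1,0]+[0,0,.06]+AX*y/1000+X*off) for y in ys]).astype(np.float32)
        g=cv2.remap(D['frame'],px[None,:,0],px[None,:,1],1)[0].mean(1);i=np.argmax(g<51);r.append(ys[i])
    return r,np.mean(r).round(2)
E
python3 - <<'E'
from h import *
st();grab('scene','s14.png')
for n in('s10.png','s11.png','s12.png','s13.png','s14.png'):print(n,head(n))
E
```

```text
t 20.9333 tcp clamp y mm -127.46 z 0.1062 f_y -6.54 [-0.24 -7.02  4.16]
s10.png ([np.float64(-59.0), np.float64(-60.0), np.float64(-61.0)], np.float64(-60.0))
s11.png ([np.float64(-54.5), np.float64(-56.0), np.float64(-56.5)], np.float64(-55.67))
s12.png ([np.float64(-52.0), np.float64(-53.0), np.float64(-54.0)], np.float64(-53.0))
s13.png ([np.float64(-50.5), np.float64(-51.5), np.float64(-52.5)], np.float64(-51.5))
s14.png ([np.float64(-50.5), np.float64(-51.5), np.float64(-52.0)], np.float64(-51.33))
```

Call:
play_rows:
  jaw: [1,1,1,1,1]
  dp:
    - [0.002,0,0]
    - [0.004,0,0]
    - [0.004,0,0]
    - [0.004,0,0]
    - [0.004,0,0]
  yaw: [0,0,0,0,0]

```text
clock: 21.4
tcp_pos: [0.5779, -0.2214, 0.1064]
ee_rot: [1.812, 2.562, -0.001]
force: [-0.1, -10.9, 2.7]
finger_gap: 0.0001
finger_force: 4.7
```

Run:
```python
from h import *
st();grab('scene','s15.png');print(head('s15.png'))
```

```text
t 21.4 tcp clamp y mm -124.36 z 0.1064 f_y -10.27 [ -0.06 -10.92   2.69]
([np.float64(-49.0), np.float64(-49.5), np.float64(-51.0)], np.float64(-49.83))
```

Call:
play_rows:
  jaw: [1,1,1,1,1,1]
  dp:
    - [0.002,0,0]
    - [0.004,0,0]
    - [0.004,0,0]
    - [0.004,0,0]
    - [0.004,0,0]
    - [0.004,0,0]
  yaw: [0,0,0,0,0,0]

```text
clock: 21.95
tcp_pos: [0.5767, -0.218, 0.1065]
ee_rot: [1.812, 2.562, -0.002]
force: [1.9, -11.7, 3.3]
finger_gap: -0.0001
finger_force: 6.0
```

Run:
```python
from h import *
st();s=grab('scene','s16.png');print(head('s16.png'))
p=proj(s,SO-.04*AX).astype(int);p[1]-=20
s6=load('s6.png')['frame']
c=[cv2.resize(f[p[1]-60:p[1]+60,p[0]-40:p[0]+80-40+40],(400,400*120//120),interpolation=cv2.INTER_CUBIC) for f in(s6,s['frame'])]
cv2.imwrite('pics/c16.png',np.clip(np.hstack(c)*1.5,0,255).astype(np.uint8))
# pad (orange) vs head front along axis, x=0, pad top z=.07 and head top .076
X=np.array([.9426,.3338,0])
for n in('s6.png','s16.png'):
    D=load(n);ys=np.arange(-60,-3,1.);px=np.array([proj(D,SO*[1,1,0]+[0,0,.063]+AX*y/1000+X*.014) for y in ys]).astype(np.float32)
    g=cv2.remap(D['frame'],px[None,:,0],px[None,:,1],1)[0].astype(int);print(n,' '.join(f'{int(y)}:{v[2]-v[0]}' for y,v in zip(ys,g)))
```

```text
t 21.95 tcp clamp y mm -120.7 z 0.1065 f_y -11.68 [  1.93 -11.71   3.35]
([np.float64(-46.5), np.float64(-47.5), np.float64(-48.5)], np.float64(-47.5))
s6.png -60:14 -59:16 -58:16 -57:16 -56:15 -55:15 -54:16 -53:16 -52:15 -51:16 -50:17 -49:17 -48:18 -47:23 -46:29 -45:39 -44:52 -43:58 -42:58 -41:55 -40:50 -39:49 -38:46 -37:45 -36:45 -35:45 -34:46 -33:46 -32:46 -31:45 -30:42 -29:39 -28:36 -27:30 -26:25 -25:24 -24:23 -23:22 -22:22 -21:22 -20:23 -19:24 -18:24 -17:25 -16:26 -15:26 -14:27 -13:29 -12:31 -11:37 -10:50 -9:63 -8:63 -7:61 -6:54 -5:44 -4:41
s16.png -60:21 -59:21 -58:21 -57:20 -56:21 -55:21 -54:20 -53:21 -52:20 -51:18 -50:16 -49:14 -48:12 -47:10 -46:9 -45:10 -44:10 -43:10 -42:11 -41:12 -40:12 -39:11 -38:11 -37:11 -36:11 -35:11 -34:11 -33:11 -32:11 -31:11 -30:11 -29:11 -28:11 -27:12 -26:12 -25:13 -24:14 -23:15 -22:16 -21:17 -20:17 -19:17 -18:18 -17:24 -16:30 -15:38 -14:49 -13:54 -12:55 -11:55 -10:51 -9:48 -8:43 -7:40 -6:41 -5:41 -4:41
```

View pics/c16.png

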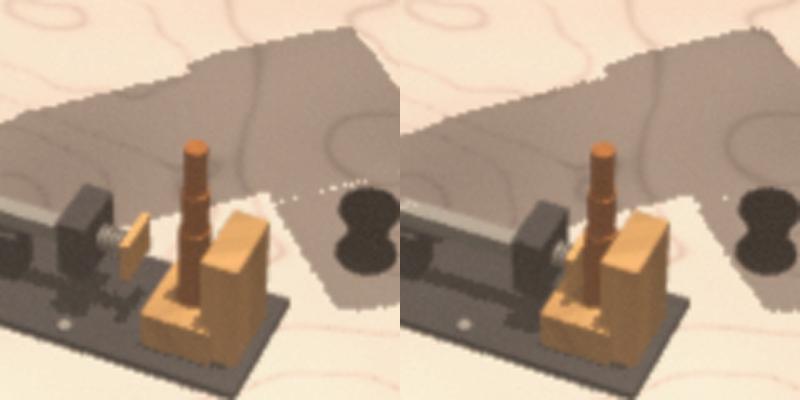

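Run:
```python
from h import *
X=np.array([.9426,.3338,0])
def prof(n,off,z,ch,y0,y1):
    D=load(n);ys=np.arange(y0,y1,.25);px=np.array([proj(D,SO*[1,1,0]+[0,0,z]+AX*y/1000+X*off) for y in ys]).astype(np.float32)
    g=cv2.remap(D['frame'],px[None,:,0],px[None,:,1],1)[0].astype(float)
    return ys,(g.mean(1) if ch=='v' else g[:,2]-g[:,0])
def cross(ys,g,lv,up):
    c=(g[:-1]<lv)&(g[1:]>=lv) if up else (g[:-1]>=lv)&(g[1:]<lv)
    return ys[1:][c].tolist()
for n in('s5.png','s6.png','s7.png','s9.png','s10.png','s13.png','s16.png'):
    h=[cross(*prof(n,o,.060,'v',-110,-25),51,False)[:3] for o in(.02,.018,.016)]
    # head-top centre front edge: dark front (43) -> bright
    t=[cross(*prof(n,o,.076,'v',-100,-5),54,False)[:3] for o in(0.005,0,-.005)]
    q=[cross(*prof(n,o,.063,'c',-65,-3),36,True)[:2] for o in(.014,.012,.015)]
    print(n,'head',h,'front',t,'pad',q)
```

```text
s5.png head [[-83.5, -27.5], [-84.5, -27.25], [-85.25, -27.0]] front [[-79.25], [-79.25, -7.0], [-79.0, -11.25]] pad [[-45.0, -11.0], [-46.0, -11.0], [-44.25, -11.0]]
s6.png head [[-83.25], [-84.0], [-85.0]] front [[-62.5], [-62.25, -6.0], [-62.5, -11.0]] pad [[-45.25, -11.0], [-46.0, -11.25], [-44.5, -11.0]]
s7.png head [[-74.0], [-75.25], [-76.25]] front [[-53.5], [-53.25], [-53.5, -11.25, -6.0]] pad [[-35.5, -11.0], [-37.0, -11.25], [-34.75, -11.0]]
s9.png head [[-71.25], [-72.25], [-73.25]] front [[-50.25], [-50.25], [-50.25, -11.25]] pad [[-32.5, -11.0], [-33.25, -11.25], [-31.75, -11.0]]
s10.png head [[-59.0], [-60.0], [-61.0]] front [[-38.5], [-38.25], [-38.25, -11.25]] pad [[-20.5], [-22.0], [-19.75]]
s13.png head [[-50.5], [-51.5], [-52.5]] front [[-30.25], [-30.25], [-30.0, -7.0]] pad [[-16.0], [-16.75], [-15.0]]
s16.png head [[-46.75], [-47.75], [-48.75]] front [[-26.0], [-26.25], [-26.0, -7.0]] pad [[-15.25], [-16.25], [-14.5]]
```

Comparing the jaw head and pad edges gives about 6.8 mm pressed in, with the mandrel upright in the picture. I'm adding about 2 mm of grip.

Call:
play_rows:
  jaw: [1,1,1,1,1,1]
  dp:
    - [0.001,0,0]
    - [0.002,0,0]
    - [0.002,0,0]
    - [0.002,0,0]
    - [0.002,0,0]
    - [0.002,0,0]
  yaw: [0,0,0,0,0,0]

```text
clock: 22.5
tcp_pos: [0.5762, -0.2166, 0.1065]
ee_rot: [1.811, 2.561, -0.002]
force: [3.3, -13.9, 2.0]
finger_gap: 0.0001
finger_force: 7.7
```

Run:
```python
from h import *
st();grab('scene','s17.png')
X=np.array([.9426,.3338,0])
def prof(n,off,z,ch,y0,y1):
    D=load(n);ys=np.arange(y0,y1,.25);px=np.array([proj(D,SO*[1,1,0]+[0,0,z]+AX*y/1000+X*off) for y in ys]).astype(np.float32)
    g=cv2.remap(D['frame'],px[None,:,0],px[None,:,1],1)[0].astype(float)
    return ys,(g.mean(1) if ch=='v' else g[:,2]-g[:,0])
def cross(ys,g,lv,up):
    c=(g[:-1]<lv)&(g[1:]>=lv) if up else (g[:-1]>=lv)&(g[1:]<lv)
    return ys[1:][c][0]
for n in('s10.png','s16.png','s17.png'):
    t=np.mean([cross(*prof(n,o,.076,'v',-100,-5),54,False) for o in(0.005,0,-.005)]);q=np.mean([cross(*prof(n,o,.063,'c',-65,-3),36,True) for o in(.014,.012,.015)]);print(n,t,q,q-t,head(n)[1])
```

```text
t 22.5 tcp clamp y mm -119.15 z 0.1065 f_y -14.22 [  3.33 -13.9    1.99]
s10.png -38.333333333333336 -20.75 17.583333333333336 -60.0
s16.png -26.083333333333332 -15.333333333333334 10.749999999999998 -47.5
s17.png -25.25 -15.083333333333334 10.166666666666666 -46.67
```

```bash
python3 -c "
from h import *
st();print(order.job_done())"
```

```text
t 22.55 tcp clamp y mm -119.13 z 0.1065 f_y -14.79 [  3.   -14.63   1.9 ]
the job is handed in; nothing more can be done
None
```

The job is handed in after 22.6 s of the 72 s: the mandrel stands upright in the socket, gripped with the sprung pad about 7.5–8.5 mm of its 16 mm in (by image and force), and the arm is still holding the trigger.

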